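Hold the recessed reset of a cell counter

TASK

Zero the cell counter on the microscopy bench: take the thin-bladed tool from its stand, lever the counter's hinged service cover fully open with the blade so that it stays up, then reach the same tool down through the square hole under it and hold the recessed reset button fully down. Finish while still holding the button down with the tool in the gripper, cover still open. Press without ramming (less than about 25 N), touch the counter with the tool only, never with the gripper or arm, and leave the pen pot, bottle and slide tray where they are.

Things in the scene. Friction and masses are not known exactly. Their poses are not given: they have to be found in the camera images.
- tool: steel blade tool, 144 mm, upright in the stand, blade down. Origin: the tip (centre of the blade's end); z from tip to handle. From the tip: flat blade 25 mm long, 3 mm thick (its x), 6 mm wide (its y); round 7 mm shaft to 80 mm; collar 24 mm across at 80-84 mm, resting on the stand; square grey handle 14 x 14 mm at 84-144 mm, faces along x and y. Grip it about 110 mm from the tip.
- tool_tip (a point): the centre of the blade's end (same point and axes as tool)
- stand: fixed black block 70 x 70 x 90 mm high with a 10 mm square hole through its centre, where the tool stands, tip 10 mm above the table. Origin at the centre of its underside, z up; the tool starts with the stand's yaw. Stands left or right of the counter, the white pen pot on the other side.
- counter: fixed white cell counter, 180 (x) x 200 (y) mm. Origin: centre of its underside; z up; its keys face away from the robot: its +x points to the robot, within 0.35 rad. Key part (x -90 to +10 mm): deck 52 mm high, keys to 57 mm at x below -34 mm. Other part (x 10 to 90 mm, next to the robot): raised block, top 70 mm high, with display (+y end), cover in the middle, speaker slots (-y end).
- cover (a joint): angle of the hinged cover, a flat grey plate 70 (x) x 60 (y) x 4 mm lying on the raised block at y = 0. 0 = shut, 1.9 rad = fully open at its stop, leaning back past upright (1.3 or more counts as open). Hinged on the counter's +x side (nearest the robot), it swings up and over towards +x. Stiff hinge: it stays where it is left; about 0.5 N at the lip moves it.
- cover_hinge (a point): fixed point at the cover's hinge end: counter frame (68, 0, 70) mm, level with the underside of the shut cover. The hinge axis runs along the counter's y, 2 mm above this point. Axes as the counter's.
- cover_lip (a point): middle of the lower free edge of the cover (its -x side, over the keys); moves with it. Shut, it is at (-2, 0, 70) mm in the counter's frame: the lip overhangs the raised block's face by 12 mm, leaving an 18 mm high gap down to the key deck, open at the front, where the blade goes in (tool tilted 30 to 40 degrees, tip towards the counter's +x).
- reset_hole (a point): centre of the mouth of the 15 mm square hole in the raised block's top, under the cover: counter frame (38, 0, 70) mm, sides along the counter's x and y, axes as the counter's. At its bottom the black 12 mm square button, top 12 mm below the mouth.
- reset_button (a joint): how far the button is pressed straight down, m: 0 = up, 0.005 = fully down at its stop. Spring: 1.8 N at first, 4.8 N fully down; it springs back when let go.
- pen_pot: bystander: round white pot with pens, 72 mm across, 90 mm high (pens to 155 mm), origin at the centre of its underside
- stain_bottle: bystander: small amber bottle, 52 mm across, 85 mm high, origin at the centre of its underside
- slide_tray: bystander: low open black tray 90 x 130 x 28 mm, origin at the centre of its underside
Mind the look-alikes: they are no part of the job. There is more than one size of the tool; the job needs the smallest.

How it is judged:
On the way, in this order (a step that is already met when the one before it is completed fails the run):
1. the tool is in the gripper, out of its stand (tip at least 95 mm up) (contact force between the fingers and tool above 2 N and height (world z) of tool_tip above 0.095 m), for 0.2 s.
2. the cover is levered open (1.3 rad or more) with the tool still in the gripper (value of joint cover above 1.3 rad and contact force between the fingers and tool above 2 N), for 0.2 s.
3. the button is held fully down (4 mm or more) with the tool (value of joint reset_button above 0.004 m and contact force between tool and counter above 2 N), for 0.3 s.
At the end, for the whole second after the job is handed in: The tool, held in the gripper (over 2 N) and within 0.5 rad of upright, reaches through the square hole (tip 12 mm or more below its mouth, within 10 mm of its axis) and keeps the reset button at least 4 mm down with more than 2 N, the cover standing open at 1.3 rad or more, through the last second (all of step 2 and all of step 3 and z of tool_tip in the frame of reset_hole below -0.012 m and horizontal distance between tool_tip and reset_hole below 0.01 m and angle between tool's own z axis and vertical below 0.5 rad); the arm keeps its last pose, push and grip.
It fails at once if the gripper or arm touches the counter, its cover or button (over 1 N): only the tool may (contact force between any of the fingers, the arm and counter above 1 N).
It fails at once if the tool is rammed against the counter or its button (over 25 N) (contact force between tool and counter above 25 N).
It fails at once if a bystander is shifted by more than 20 mm (distance of any of pen_pot, stain_bottle, slide_tray from where it was at the start of the episode above 0.02 m).
It also fails if it takes over 53 s, if anything falls off the work surface, if the arm or the gripper's body presses on something with over 40 N, if the wrist force passes 120 N, or if a joint passes its speed limit or range.

ROBOT

A 7-joint arm with a two-finger parallel gripper is mounted at the origin on the work surface. World frame = base frame: x ahead of the robot, y to its left, z up, the work surface at z = 0. Lengths are in m, angles in rad, forces in N, time in s.
With the tool pointing down it reaches from about 0.35 to 0.9 m from the base axis. Payload 7.2 kg.
Tool frame: the origin (TCP) lies between the finger pads; the fingertips stand 8 mm ahead of it and the grasp point (between the pads) lies 11 mm behind it; z points along the fingers, y is the line along which they close (so a half turn about z gives the same grasp; the last joint's range is limited). The gripper opens to 88 mm and grips with 3 to 60 N. Pads are 20 mm wide; open, the fingers measure 115 mm over their backs; the gripper's body (75 mm by 178 mm) begins 61 mm behind the grasp point.
Start: joints at [1.058, 0.411, -0.013, 1.596, 0.006, 1.134, -0.082], TCP at [0.269, -0.564, 0.231] pointing down, gripper open.
Joint ranges: [-2.95, 2.95], [-0.29, 1.99], [-1.47, 1.44], [0.14, 2.54], [-1.03, 4.17], [0.13, 1.85], [-2.86, 2.86]. Speed limits (rad/s): [2.39, 2.39, 3.01, 3.01, 3.14, 3.14, 3.14].

INTERFACE

Orientations are given as a rotation vector (axis times angle).
In Python, from plant import * gives the robot as it stands.
- The arm moves only by the tool play_rows, never from a script. Its argument "commands" is one flat list of numbers, 6 for each row, row after row: the shift along the tool's x, y, z in units of 60 mm (1.0 is 60 mm), then the turn, a rotation vector about the tool's x, y, z in units of 4 degrees (1.0 is 4 degrees). A call has 1 to 5 rows; each row shifts and turns the commanded pose from where the row before left it, along the tool's axes as they then stand; what a row does not reach is not made up. A row lasts 1/8 s, in which the tool goes at most 62.5 mm and 10.7 degrees, less where a joint would pass 70% of its speed; a pose out of reach is approached as far as the arm can. A call with a number of a shift or a turn outside -1 to 1 is refused whole. A call with a gripper value outside its range is refused whole. "fingers" is the opening, from 0 (shut) to 1 (fully open), set as the call begins (left out, the last holds). The fingers move at their own pace and stop on an object; "grip_force" is the grip in N (left out, the last holds). Time passes only in rows, so rows that do not move let the fingers close. It gives the time, the measured TCP pose, the force, the opening and the grip force at its end, in the units of the state.
- get_obs(): the state, without advancing time (a new reading comes with each control period).
- snapshot(name): name is "scene" or "top" or "wrist"; returns a dict with "frame" (480x640x3 uint8, red, green, blue), "camera_matrix" (3x3 intrinsics, pixels), "k1" (the pictures are not rectified: a ray, as slopes to the right and down, at radius r is drawn at 1 + k1 r^2 times it, then the intrinsics apply), "R" (3x3) and "t" (3): a world point X has camera coordinates R X + t; the wrist camera has in their place "T_tool_cam" (4x4, takes a point from camera to tool coordinates, whose origin is the TCP and whose axes are the flange's). Camera axes: x right, y down, z forward; pixel columns grow to the right and rows downward; lengths in m; the calibration is good to about 2 mm. A picture is of the moment at which its call begins: read the wrist's pose just before it. There is no depth.
- sign_off(): hands the job in; it is judged then, once.
The state is a dict: "t": time; "joint_pos": joint angles; "joint_velocities": joint speeds; "effort": joint torques, N m; "tool_pos": TCP position; "tcp_rot": TCP orientation; "ft_force": force on the tool from outside, world axes, zero at the start; "ft_torque": the same for the moment, N m; "gripper_width": finger opening in m; "gripper_force": force on a finger pad.
Only numpy, scipy, OpenCV 4.12 (cv2) and the standard library are available. Lean on these libraries where they do the work, as an engineer would, in place of code of your own. Each camera call takes 0.05 s, during which the arm holds its last target. There are 200 camera calls.

## Working session

There is one attempt and no reset: what is moved stays moved. The work goes in short steps, Python scripts to look and compute and a tool call to move; the robot and the scene stay as the last step left them, time stands still between calls to the robot, and variables do not carry over. Pictures are saved under pics/ and viewed, at most 10 in all, crops included, and the job is handed in when it is done.

Besides the shell and the picture viewer there is one more tool, called as name(argument=value, ...) on one line, values as JSON. play_rows: Moves the arm, as the interface text tells. Shifts and turns lie within -1 to 1; 1 stands for 60 mm of shift or 4 degrees of turn. Its arguments: {"type":"object","properties":{"commands":{"type":"array","items":{"type":"number","minimum":-1,"maximum":1}},"fingers":{"type":"number"},"grip_force":{"type":"number"}},"required":["commands"]}

```bash
mkdir -p pics; ls; python3 - <<'E'
from plant import *
import cv2,numpy as np,pickle
o=get_obs();print(o)
for n in("scene","top"):
    s=snapshot(n);cv2.imwrite(f"pics/{n}0.png",s["frame"][:,:,::-1]);pickle.dump(s,open(n+".pkl","wb"));print(n,{k:v for k,v in s.items() if k!="frame"})
s=snapshot("wrist");print(s["T_tool_cam"],s["camera_matrix"],s["k1"])
E
```

```text
pics
{'t': 0.0, 'joint_pos': array([ 1.05780516,  0.41186417, -0.01273466,  1.59702983,  0.00565352,
        1.13429149, -0.08220648]), 'joint_velocities': array([ 0.00041213,  0.00037105, -0.00071501, -0.0021888 , -0.00108355,
        0.00128706, -0.00112698]), 'effort': array([-5.13687951e-05, -5.87956524e+01,  6.41794782e-01, -2.91067046e+01,
       -5.37986727e-02,  1.82325655e-02,  9.23655716e-05]), 'tool_pos': array([ 0.26867016, -0.56377031,  0.22983704]), 'tcp_rot': array([-3.06275735e+00, -6.92699160e-01,  7.66010751e-04]), 'ft_force': array([-0.13888121,  0.42737831,  0.1726065 ]), 'ft_torque': array([ 0.00730269, -0.00077017,  0.02866636]), 'gripper_force': 0.0, 'gripper_width': 0.08779240912587592}
scene {'camera_matrix': array([[568.80254232,   0.        , 323.76954366],
       [  0.        , 568.80254232, 236.82755255],
       [  0.        ,   0.        ,   1.        ]]), 'k1': 0.04052920214455953, 'R': array([[-0.26595456,  0.96387313,  0.01472281],
       [ 0.77278588,  0.22230936, -0.59445818],
       [-0.57625528, -0.14672128, -0.80399174]]), 't': array([ 0.14787083
[... 152 characters left out ...]
,
       [  0.        ,   0.        ,   1.        ]]), 'k1': -0.04961905987021822, 'R': array([[-0.00145826, -0.99987114,  0.01598658],
       [-0.98713143, -0.00111702, -0.15990712],
       [ 0.15990437, -0.01601404, -0.9870026 ]]), 't': array([0.00531824, 0.59511051, 0.83537443])}
[[-2.33000090e-04 -9.68288115e-01 -2.49836091e-01  6.82224196e-02]
 [ 9.99998687e-01 -6.26215178e-04  1.49440751e-03 -5.54791437e-04]
 [-1.60346818e-03 -2.49835415e-01  9.68286990e-01 -1.53693626e-01]
 [ 0.00000000e+00  0.00000000e+00  0.00000000e+00  1.00000000e+00]] [[413.60880803   0.         316.20892983]
 [  0.         413.60880803 244.28235591]
 [  0.           0.           1.        ]] -0.01794154966831576
```

View pics/scene0.png

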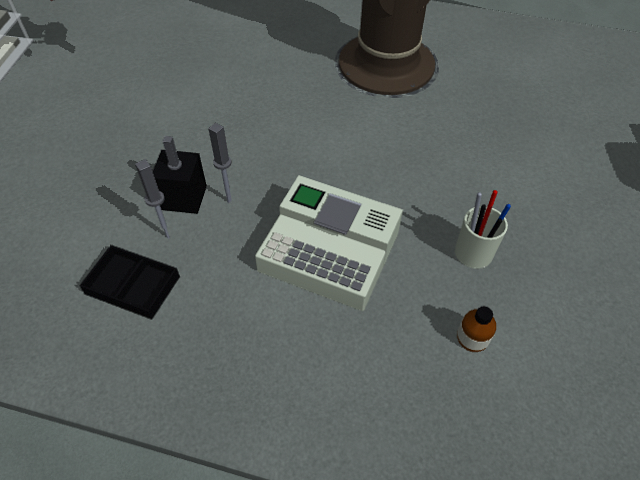

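View pics/top0.png

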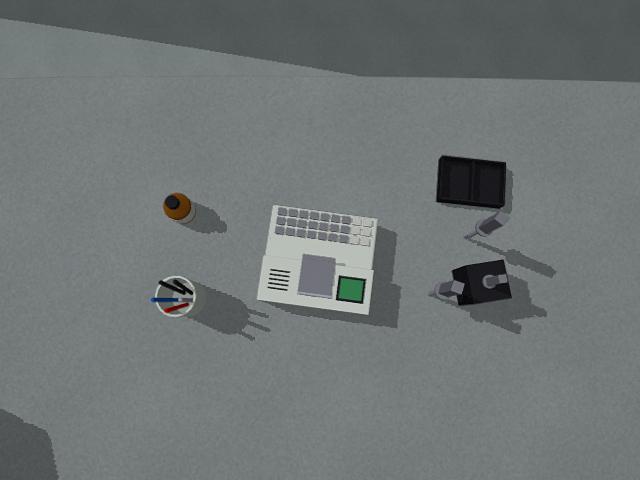

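```bash
python3 - <<'E'
import cv2,numpy as np,pickle
S=pickle.load(open("scene.pkl","rb"))["frame"][:,:,::-1];T=pickle.load(open("top.pkl","rb"))["frame"][:,:,::-1]
c=lambda I,x,y,w,h:cv2.resize(I[y:y+h,x:x+w],(400,300),interpolation=cv2.INTER_CUBIC)
m=np.vstack([np.hstack([c(S,250,170,160,140),c(T,250,200,140,120)]),np.hstack([c(S,130,115,120,130),c(T,420,200,120,110)])])
cv2.imwrite("pics/m1.png",m)
E
```

```text
(no output)
```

View pics/m1.png

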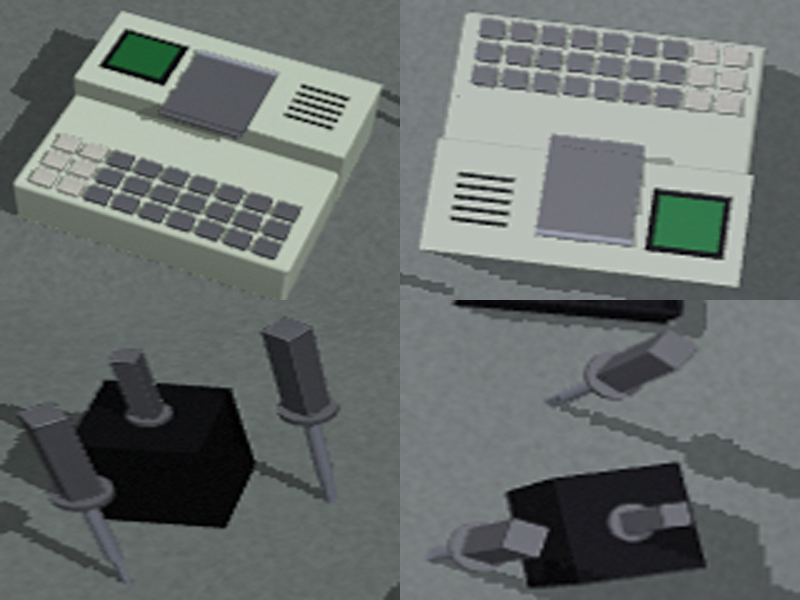

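```bash
cat > h.py <<'E'
import numpy as np,cv2,pickle
from scipy.optimize import least_squares
from scipy.spatial.transform import Rotation as Ro
C={n:pickle.load(open(n+".pkl","rb")) for n in("scene","top")}
def proj(s,X):
    return cv2.projectPoints(np.atleast_2d(np.float64(X)),cv2.Rodrigues(s["R"])[0],s["t"],s["camera_matrix"],np.array([s["k1"],0,0,0]))[0][:,0]
def wristcam(s,p,rv):
    T=np.eye(4);T[:3,:3]=Ro.from_rotvec(rv).as_matrix();T[:3,3]=p
    M=np.linalg.inv(T@s["T_tool_cam"]);s["R"]=M[:3,:3];s["t"]=M[:3,3];return s
def tri(obs):
    return least_squares(lambda X:np.concatenate([proj(s,X)[0]-u for s,u in obs]),[.5,-.1,.1])
def fit(obs,x0):  # obs: (cam, local xyz m, px); p=x,y,yaw,z
    def f(p):
        R=Ro.from_euler("z",p[2]).as_matrix()
        return np.concatenate([proj(s,R@np.array(l)+[p[0],p[1],p[3]])[0]-u for s,l,u in obs])
    return least_squares(f,x0,loss="soft_l1")
E
python3 - <<'E'
from h import *
S,T=C["scene"],C["top"]
m=lambda *a:np.array(a)/1000
ct=[(S,m(90,100,70),(298.8,175.6)),(S,m(90,-100,70),(402.8,209.2)),(S,m(10,-100,70),(387.2,244.7)),(S,m(10,100,70),(280.4,205)),(S,m(-90,100,52),(257.2,255.4)),(S,m(-90,-100,52),(364.8,296.9)),
(T,m(90,-100,70),(257,299.6)),(T,m(90,100,70),(368.3,314.8)),(T,m(10,100,70),(373.2,270.8)),(T,m(10,-100,70),(263,255.6)),(T,m(-90,-100,52),(273.8,205.2)),(T,m(-90,100,52),(377,217.6))]
r=fit(ct,[.55,.03,3.1,0]);print("counter",r.x.round(4),r.fun.round(1))
st=[(S,m(-35,35,90),(199.6,153.6)),(S,m(-35,-35,90),(160.9,150.1)),(S,m(35,35,0),(198.1,213.4)),(S,m(-35,35,0),(206.2,186.5)),(S,m(35,-35,0),(161.5,209.5)),
(T,m(35,35,90),(468,265.3)),(T,m(35,-35,90),(503.7,259.8)),(T,m(-35,-35,90),(511.8,297.5)),(T,m(-35,35,90),(473.1,302.7)),(T,m(35,35,0),(452.1,270.4)),(T,m(-35,35,0),(458.4,304.5))]
r=fit(st,[.4,-.3,0,0]);print("stand",r.x.round(4),r.fun.round(1))
for n,a,b in [("top",(168.4,138.8),(503.4,278.5)),("collar",(174.4,164),(489.9,281.8)),("Atip",(229.9,200.8),(429,293.5)),("Atop",(217,128),(459,288)),("Btip",(167.8,236.3),(464.4,237.4)),("Btop",(143.5,163.5),(502.5,218.3)),("pot",(477,262),(176,297))]:
    r=tri([(S,a),(T,b)]);print(n,r.x.round(4),r.fun.round(1))
E
```

```text
counter [ 5.6040e-01  1.1400e-02  3.0061e+00 -1.6000e-03] [ 0.  -0.1 -0.   0.6  0.4 -0.9 -0.7  1.4 -3.  -0.1  0.9 -0.1 -0.3  0.2
 -0.5  0.1 -0.1 -0.2  0.5  0.1 -1.1 -0.6  1.1  1.3]
stand [ 0.5153 -0.2892  0.1452  0.    ] [-0.7 -0.2  0.4 -0.6 -0.8  0.6  0.3 -0.2 -0.7  0.6 -2.  -0.4  0.1 -0.6
 -0.   0.6  0.4  1.4 -0.5 -0.5 -0.2  0.9]
top [ 0.5149 -0.2884  0.1549] [-0.7 -0.2 -0.7  0.2]
collar [ 0.5145 -0.29    0.0923] [-0.1 -0.  -0.1  0. ]
Atip [ 0.4987 -0.2024  0.0016] [-0.2 -0.  -0.2  0. ]
Atop [ 0.4977 -0.2037  0.1865] [-1.2 -0.3 -1.1  0.3]
Btip [ 0.6094 -0.2783  0.0025] [ 0.4  0.1  0.4 -0.1]
Btop [ 0.6081 -0.279   0.1906] [-0.4 -0.1 -0.5  0.1]
pot [ 0.4941  0.2808 -0.0155] [ 5.  -0.3  5.4 -0.6]
```

```bash
cat >> h.py <<'E'
def down(yaw):  # tool pointing down, tool x at world yaw
    c,s=np.cos(yaw),np.sin(yaw);return np.array([[c,s,0],[s,-c,0],[0,0,-1.]])
def plan(p,R,pt,Rt,n):
    pt=np.array(pt);w=Ro.from_matrix(R.T@Rt).as_rotvec();P=p.copy();Q=R.copy();out=[]
    for i in range(n):
        a=R@Ro.from_rotvec(w*(i+1)/n).as_matrix();b=p+(pt-p)*(i+1)/n
        row=np.r_[Q.T@(b-P)/.06,Ro.from_matrix(Q.T@a).as_rotvec()/np.radians(4)].round(2)
        P=P+Q@row[:3]*.06;Q=Q@Ro.from_rotvec(row[3:]*np.radians(4)).as_matrix();out.append(row)
        if i%5==4 or i==n-1: print([float(v)+0 for r in out for v in r]);out=[]
    print("end",P.round(4),np.abs(Q-Rt).max().round(3));return P,Q
def now():
    from plant import get_obs
    o=get_obs();print(o["t"],o["tool_pos"].round(4),o["joint_pos"].round(2),o["ft_force"].round(1),o["gripper_width"].round(4),o["gripper_force"])
    return o["tool_pos"],Ro.from_rotvec(o["tcp_rot"]).as_matrix()
E
python3 - <<'E'
from h import *
p,R=now()
plan(p,R,[.515,-.289,.235],down(.145+np.pi/2),20)
E
```

```text
Traceback (most recent call last):
  File "h.py", line 29, in now
    o=get_obs();print(o["t"],o["tool_pos"].round(4),o["joint_pos"].round(2),o["ft_force"].round(1),o["gripper_width"].round(4),o["gripper_force"])
                                                                                                   ^^^^^^^^^^^^^^^^^^^^^^^^
AttributeError: 'float' object has no attribute 'round'
```

```bash
sed -i 's/o\["gripper_width"\].round(4)/round(o["gripper_width"],4)/' h.py
python3 - <<'E'
from h import *
p,R=now()
plan(p,R,[.515,-.289,.235],down(.145+np.pi/2),20)
E
```

```text
0.15 [ 0.2687 -0.5639  0.23  ] [ 1.06  0.41 -0.01  1.6   0.01  1.13 -0.08] [ 0.7 -0.3 -0.9] 0.0881 0.0
[0.28, -0.12, 0.0, 0.0, 0.0, -0.91, 0.29, -0.1, -0.01, 0.0, 0.0, -0.91, 0.3, -0.08, 0.0, 0.0, 0.0, -0.91, 0.3, -0.06, -0.01, 0.0, 0.0, -0.91, 0.31, -0.05, 0.0, 0.0, 0.0, -0.91]
[0.3, -0.02, 0.0, 0.0, 0.0, -0.91, 0.31, 0.0, -0.01, 0.0, 0.0, -0.91, 0.31, 0.01, 0.0, 0.0, -0.01, -0.91, 0.3, 0.04, -0.01, -0.01, 0.0, -0.91, 0.31, 0.05, 0.0, 0.0, 0.0, -0.91]
[0.3, 0.07, 0.0, 0.0, 0.0, -0.91, 0.29, 0.09, -0.01, 0.0, 0.0, -0.91, 0.29, 0.11, 0.0, 0.0, 0.0, -0.91, 0.27, 0.13, -0.01, 0.0, 0.0, -0.91, 0.28, 0.15, 0.0, 0.0, 0.0, -0.91]
[0.26, 0.16, -0.01, 0.0, 0.0, -0.92, 0.25, 0.18, 0.0, 0.0, 0.0, -0.91, 0.23, 0.19, 0.0, 0.0, 0.0, -0.91, 0.23, 0.21, -0.01, 0.0, 0.0, -0.91, 0.21, 0.23, 0.0, -0.01, 0.0, -0.91]
end [ 0.5152 -0.289   0.2348] 0.0
```

play_rows(commands=[0.28, -0.12, 0, 0, 0, -0.91, 0.29, -0.1, -0.01, 0, 0, -0.91, 0.3, -0.08, 0, 0, 0, -0.91, 0.3, -0.06, -0.01, 0, 0, -0.91, 0.31, -0.05, 0, 0, 0, -0.91], fingers=1)

```text
t: 0.78
tool_pos: [0.3315, -0.494, 0.232]
tcp_rot: [2.913, 1.176, 0.0]
ft_force: [-0.0, 0.0, 0.4]
gripper_width: 0.0875
gripper_force: 0.0
```

play_rows(commands=[0.3, -0.02, 0, 0, 0, -0.91, 0.31, 0, -0.01, 0, 0, -0.91, 0.31, 0.01, 0, 0, 0, -0.91, 0.3, 0.04, -0.01, 0, 0, -0.91, 0.31, 0.05, 0, 0, 0, -0.91])

```text
t: 1.4
tool_pos: [0.393, -0.4257, 0.2331]
tcp_rot: [2.691, 1.621, 0.0]
ft_force: [-0.1, 0.0, -0.6]
gripper_width: 0.0877
gripper_force: 0.0
```

play_rows(commands=[0.3, 0.07, 0, 0, 0, -0.91, 0.29, 0.09, -0.01, 0, 0, -0.91, 0.29, 0.11, 0, 0, 0, -0.91, 0.27, 0.13, -0.01, 0, 0, -0.91, 0.28, 0.15, 0, 0, 0, -0.91])

```text
t: 2.02
tool_pos: [0.4545, -0.357, 0.2343]
tcp_rot: [2.401, 2.026, -0.0]
ft_force: [-0.1, -0.7, 0.3]
gripper_width: 0.0878
gripper_force: 0.0
```

play_rows(commands=[0.26, 0.16, -0.01, 0, 0, -0.91, 0.25, 0.18, 0, 0, 0, -0.91, 0.23, 0.19, 0, 0, 0, -0.91, 0.23, 0.21, -0.01, 0, 0, -0.91, 0.21, 0.23, 0, 0, 0, -0.91])

```text
t: 2.65
tool_pos: [0.5162, -0.2885, 0.2355]
tcp_rot: [2.05, 2.38, 0.0]
ft_force: [0.0, -1.3, -0.1]
gripper_width: 0.0874
gripper_force: 0.0
```

```bash
python3 - <<'E'
from h import *
from plant import snapshot
p,R=now();s=snapshot("wrist");cv2.imwrite("pics/w1.png",s["frame"][:,:,::-1])
print(R.round(3))
s=wristcam(s,p,Ro.from_matrix(R).as_rotvec());print(proj(s,[[.515,-.2887,.154],[.5153,-.2892,.09]]))
plan(p,R,[.515,-.289,.124],down(.145+np.pi/2),5)
E
```

```text
2.65 [ 0.5162 -0.2885  0.2355] [ 0.72  0.38 -0.39  1.66  0.16  1.14  0.44] [ 0.  -1.3 -0.1] 0.0874 0.0
[[-0.148  0.989  0.   ]
 [ 0.989  0.148 -0.   ]
 [-0.     0.    -1.   ]]
[[313.87997821 256.65108444]
 [314.50723906 233.10860624]]
[0.0, 0.0, 0.37, 0.0, 0.0, 0.01, 0.0, -0.01, 0.37, 0.0, 0.0, 0.01, 0.0, 0.0, 0.37, 0.0, 0.0, 0.01, 0.0, -0.01, 0.38, 0.0, 0.0, 0.01, -0.01, 0.0, 0.37, 0.0, 0.0, 0.01]
end [ 0.5151 -0.2892  0.1239] 0.0
```

View pics/w1.png

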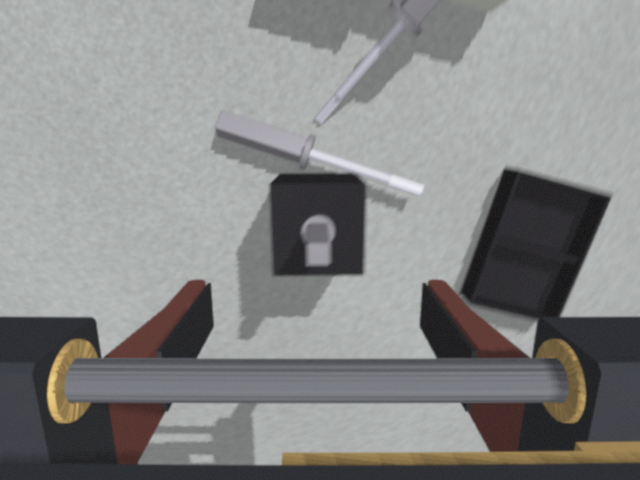

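play_rows(commands=[0, 0.01, 0.38, 0, 0, 0.01, 0, 0, 0.38, 0, 0, 0.01, 0, 0, 0.38, 0, 0, 0.01, 0, 0, 0.38, 0, 0, 0.01, 0, 0, 0.38, 0, 0, 0.01])

```text
t: 3.32
tool_pos: [0.5161, -0.2893, 0.1207]
tcp_rot: [2.059, 2.373, -0.0]
ft_force: [0.5, 0.0, -0.7]
gripper_width: 0.0878
gripper_force: 0.0
```

play_rows(commands=[0, 0, 0, 0, 0, 0, 0, 0, 0, 0, 0, 0, 0, 0, 0, 0, 0, 0, 0, 0, 0, 0, 0, 0, 0, 0, 0, 0, 0, 0], fingers=0, grip_force=50)

```text
t: 3.95
tool_pos: [0.5161, -0.2894, 0.1219]
tcp_rot: [2.059, 2.372, 0.0]
ft_force: [0.1, 0.1, 0.3]
gripper_width: 0.0411
gripper_force: 0.0
```

play_rows(commands=[0, 0, 0, 0, 0, 0, 0, 0, 0, 0, 0, 0])

```text
t: 4.2
tool_pos: [0.516, -0.2893, 0.1215]
tcp_rot: [2.059, 2.372, -0.0]
ft_force: [1.1, 0.3, -0.6]
gripper_width: 0.0213
gripper_force: 0.0
```

Close fully, then lift ~0.19 m.

play_rows(commands=[0, 0, 0, 0, 0, 0, 0, 0, 0, 0, 0, 0, 0, 0, 0, 0, 0, 0])

```text
t: 4.58
tool_pos: [0.516, -0.2893, 0.1214]
tcp_rot: [-2.059, -2.373, 0.0]
ft_force: [0.5, 1.3, -0.1]
gripper_width: 0.0137
gripper_force: 50.0
```

play_rows(commands=[0, 0, -0.2, 0, 0, 0, 0, 0, -0.6, 0, 0, 0, 0, 0, -0.8, 0, 0, 0, 0, 0, -0.9, 0, 0, 0, 0, 0, -0.6, 0, 0, 0])

```text
t: 5.2
tool_pos: [0.5165, -0.2892, 0.3112]
tcp_rot: [2.057, 2.37, 0.001]
ft_force: [0.3, -0.1, 0.1]
gripper_width: 0.0137
gripper_force: 50.0
```

```bash
python3 - <<'E'
from h import *
from plant import snapshot
p,R=now()
for n in("scene","top"): s=snapshot(n);pickle.dump(s,open(n+"1.pkl","wb"))
s=snapshot("wrist");cv2.imwrite("pics/w2.png",s["frame"][:,:,::-1])
s=wristcam(s,p,Ro.from_matrix(R).as_rotvec());pickle.dump(s,open("w2.pkl","wb"))
print(proj(s,[p+[0,0,-.111]]))
E
```

```text
5.2 [ 0.5165 -0.2892  0.3112] [ 0.73  0.33 -0.4   1.55  0.13  1.29  0.46] [ 0.3 -0.1  0.1] 0.0137 49.999714493751526
[[315.45629091 243.71180359]]
```

View pics/w2.png

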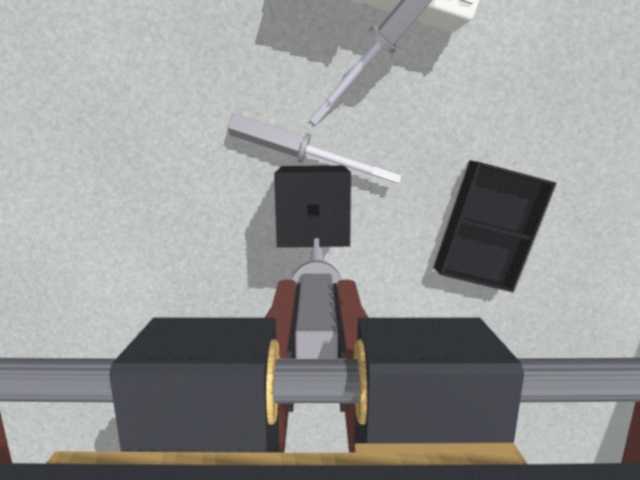

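```bash
python3 - <<'E'
import cv2,numpy as np,pickle
S=pickle.load(open("scene1.pkl","rb"))["frame"][:,:,::-1];T=pickle.load(open("top1.pkl","rb"))["frame"][:,:,::-1]
c=lambda I,x,y,w,h,W,H:cv2.resize(I[y:y+h,x:x+w],(W,H),interpolation=cv2.INTER_CUBIC)
m=np.hstack([c(S,240,165,170,255,400,600),c(T,250,195,140,210,400,600)])
m=np.vstack([np.hstack([c(S,200,165,210,145,400,300),c(T,250,195,200,140,400,300)]),np.hstack([c(S,100,20,250,187,400,300),c(T,400,150,200,150,400,300)])])
cv2.imwrite("pics/m2.png",m)
E
```

```text
(no output)
```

View pics/m2.png

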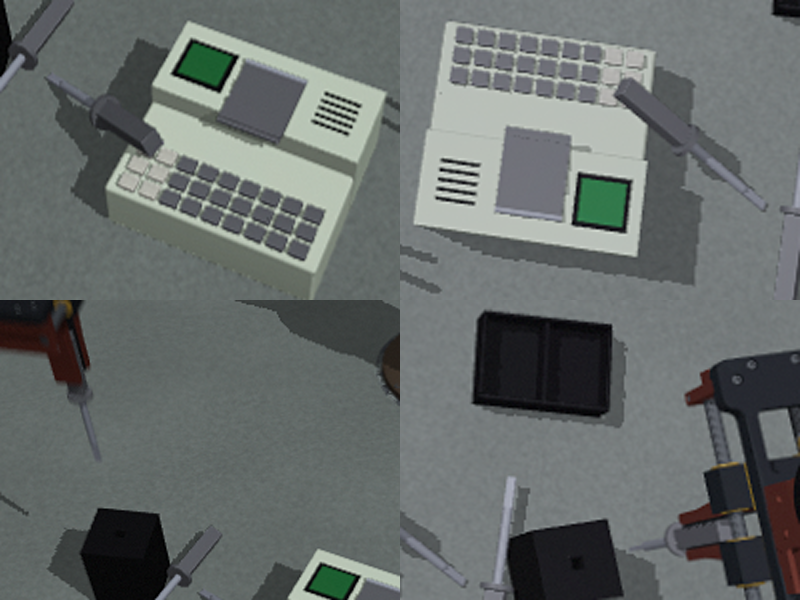

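```bash
cat >> h.py <<'E'
CY=3.0061;CO=np.array([.5604,.0114,0]);CR=Ro.from_euler("z",CY).as_matrix();TIP=np.array([.0025,.0005,.1114])
def pose(tip_mm,tilt):  # tip in counter frame mm, tilt deg (tip towards +x) -> TCP p,R
    R=CR@Ro.from_euler("y",-tilt,degrees=True).as_matrix()@np.diag([1,1,1.])@np.array([[0,-1,0],[-1,0,0],[0,0,-1.]])
    return CO+CR@(np.array(tip_mm)/1000)-R@TIP,R
def tipc(p,R): return (CR.T@(p+R@TIP-CO)*1000).round(1)
E
python3 - <<'E'
from h import *
p,R=now();print(tipc(p,R))
plan(p,R,*pose([-35,0,130],40),20)
E
```

```text
5.35 [ 0.5168 -0.2895  0.3103] [ 0.73  0.33 -0.4   1.55  0.13  1.28  0.46] [-0.7  0.3 -2.1] 0.0139 49.999786019325256
[  2.2 301.6 198.9]
[0.22, 0.16, 0.08, 0.5, 0.07, 0.19, 0.22, 0.15, 0.07, 0.5, 0.07, 0.19, 0.22, 0.16, 0.07, 0.5, 0.07, 0.19, 0.22, 0.15, 0.07, 0.5, 0.07, 0.19, 0.22, 0.15, 0.06, 0.5, 0.07, 0.19]
[0.23, 0.16, 0.06, 0.5, 0.07, 0.19, 0.23, 0.15, 0.05, 0.5, 0.08, 0.19, 0.23, 0.15, 0.05, 0.5, 0.07, 0.19, 0.23, 0.15, 0.05, 0.5, 0.07, 0.18, 0.23, 0.14, 0.04, 0.5, 0.07, 0.19]
[0.23, 0.15, 0.03, 0.5, 0.07, 0.19, 0.24, 0.14, 0.04, 0.5, 0.07, 0.19, 0.24, 0.15, 0.03, 0.5, 0.07, 0.19, 0.24, 0.14, 0.02, 0.5, 0.07, 0.19, 0.24, 0.13, 0.02, 0.5, 0.07, 0.19]
[0.24, 0.14, 0.02, 0.5, 0.07, 0.19, 0.25, 0.13, 0.02, 0.5, 0.07, 0.19, 0.24, 0.13, 0.01, 0.5, 0.07, 0.19, 0.25, 0.13, 0.01, 0.5, 0.08, 0.19, 0.25, 0.12, 0.0, 0.49, 0.07, 0.19]
end [ 0.6654 -0.0054  0.2156] 0.0
```

play_rows(commands=[0.22, 0.16, 0.08, 0.5, 0.07, 0.19, 0.22, 0.15, 0.07, 0.5, 0.07, 0.19, 0.22, 0.16, 0.07, 0.5, 0.07, 0.19, 0.22, 0.15, 0.07, 0.5, 0.07, 0.19, 0.22, 0.15, 0.06, 0.5, 0.07, 0.19])

```text
t: 5.98
tool_pos: [0.5523, -0.2178, 0.2823]
tcp_rot: [-2.041, -2.199, 0.177]
ft_force: [-0.1, 0.5, -0.0]
gripper_width: 0.0136
gripper_force: 50.0
```

play_rows(commands=[0.23, 0.16, 0.06, 0.5, 0.07, 0.19, 0.23, 0.15, 0.05, 0.5, 0.08, 0.19, 0.23, 0.15, 0.05, 0.5, 0.07, 0.19, 0.23, 0.15, 0.05, 0.5, 0.07, 0.18, 0.23, 0.14, 0.04, 0.5, 0.07, 0.19])

```text
t: 6.6
tool_pos: [0.5896, -0.1464, 0.259]
tcp_rot: [-2.011, -2.025, 0.336]
ft_force: [0.6, -0.1, 0.5]
gripper_width: 0.0143
gripper_force: 50.0
```

play_rows(commands=[0.23, 0.15, 0.03, 0.5, 0.07, 0.19, 0.24, 0.14, 0.04, 0.5, 0.07, 0.19, 0.24, 0.15, 0.03, 0.5, 0.07, 0.19, 0.24, 0.14, 0.02, 0.5, 0.07, 0.19, 0.24, 0.13, 0.02, 0.5, 0.07, 0.19])

```text
t: 7.22
tool_pos: [0.627, -0.0753, 0.2356]
tcp_rot: [-1.968, -1.849, 0.482]
ft_force: [0.1, 0.4, -1.0]
gripper_width: 0.0142
gripper_force: 50.0
```

play_rows(commands=[0.24, 0.14, 0.02, 0.5, 0.07, 0.19, 0.25, 0.13, 0.02, 0.5, 0.07, 0.19, 0.24, 0.13, 0.01, 0.5, 0.07, 0.19, 0.25, 0.13, 0.01, 0.5, 0.08, 0.19, 0.25, 0.12, 0, 0.49, 0.07, 0.19])

```text
t: 7.85
tool_pos: [0.6281, -0.006, 0.1823]
tcp_rot: [-1.95, -1.708, 0.566]
ft_force: [-0.7, 0.3, -0.1]
gripper_width: 0.0139
gripper_force: 50.0
```

```bash
cat > look.py <<'E'
from h import *
from plant import snapshot
import sys
def look(name):
    p,R=now();print("tip",tipc(p,R));s=snapshot("wrist");a=s["frame"][:,:,::-1].copy()
    s=wristcam(s,p,Ro.from_matrix(R).as_rotvec());pickle.dump(s,open(name+".pkl","wb"))
    S=snapshot("scene");b=S["frame"][:,:,::-1].copy();pickle.dump(S,open(name+"S.pkl","wb"))
    w=lambda c:CO+CR@(np.array(c)/1000)
    for lbl,c in dict(lip=(-2,0,70),l1=(-2,30,70),l2=(-2,-30,70),h1=(68,30,74),h2=(68,-30,74),b1=(10,100,70),b2=(10,-100,70)).items():
        for s_,im in((s,a),(S,b)):
            u=proj(s_,w(c))[0];
            if np.all(np.abs(u)<2000): cv2.circle(im,tuple(u.round().astype(int).tolist()),1,(0,0,255),-1)
    for s_,im in((s,a),(S,b)): cv2.circle(im,tuple(proj(s_,p+R@TIP)[0].round().astype(int).tolist()),1,(0,255,0),-1)
    b=cv2.resize(b[130:310,230:430],(667,600),interpolation=cv2.INTER_CUBIC)
    cv2.imwrite(f"pics/{name}.png",cv2.resize(np.hstack([cv2.resize(a,(500,375)),cv2.resize(b,(417,375))]),(800,327)) if len(sys.argv)<2 else a)
    return p,R
E
python3 - <<'E'
from look import *
p,R=look("v1"); print(np.abs(R-pose([0,0,0],40)[1]).max())
E
```

```text
7.85 [ 0.6281 -0.006   0.1823] [-0.02  0.89  0.01  1.04 -0.1   1.85 -0.14] [-0.7  0.3 -0.1] 0.0139 49.999369382858276
tip [-2.6  5.1 93.2]
0.039644677134834994
```

View pics/v1.png

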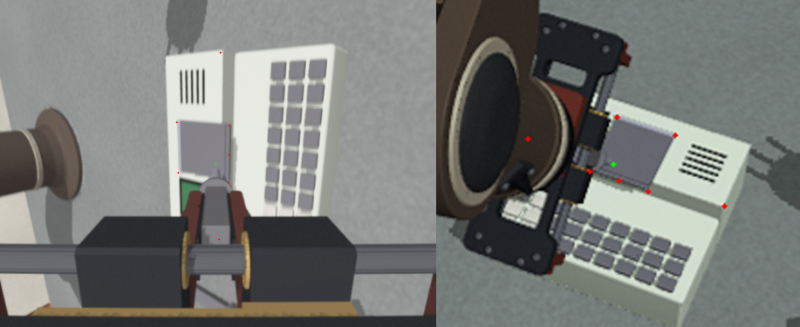

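```bash
python3 - <<'E'
from h import *
p,R=now()
P,Q=plan(p,R,*pose([-20,0,85],30),4)
P,Q=plan(P,Q,*pose([-16,0,62],30),3)
E
```

```text
7.95 [ 0.6275 -0.0049  0.1811] [-0.02  0.89  0.01  1.04 -0.1   1.85 -0.14] [-0.4  0.5  0.1] 0.0137 50.00012934207916
[0.02, 0.02, -0.02, -0.45, -0.02, 0.03, 0.02, 0.02, -0.02, -0.46, -0.02, 0.02, 0.02, 0.02, -0.01, -0.45, -0.02, 0.03, 0.02, 0.02, -0.02, -0.46, -0.02, 0.03]
end [ 0.6345 -0.001   0.1819] 0.0
[0.0, 0.05, 0.12, 0.0, 0.0, 0.0, 0.0, 0.04, 0.12, 0.0, 0.0, 0.0, 0.0, 0.05, 0.13, 0.0, 0.0, 0.0]
end [ 6.307e-01 -4.000e-04  1.585e-01] 0.0
```

play_rows(commands=[0.02, 0.02, -0.02, -0.45, -0.02, 0.03, 0.02, 0.02, -0.02, -0.46, -0.02, 0.02, 0.02, 0.02, -0.01, -0.45, -0.02, 0.03, 0.02, 0.02, -0.02, -0.46, -0.02, 0.03, 0, 0, 0, 0, 0, 0])

```text
t: 8.57
tool_pos: [0.6355, -0.003, 0.1858]
tcp_rot: [-2.047, -1.783, 0.471]
ft_force: [-0.1, -0.8, -0.1]
gripper_width: 0.0135
gripper_force: 50.0
```

```bash
python3 - <<'E'
from h import *
p,R=now();print(tipc(p,R),np.abs(R-pose([0,0,0],30)[1]).max())
P,Q=plan(p,R,*pose([-16,0,62],30),4)
E
```

```text
8.575 [ 0.6355 -0.003   0.1858] [-0.03  0.8   0.01  1.14 -0.09  1.71 -0.15] [-0.1 -0.8 -0.1] 0.0135 49.99993443489075
[-21.8   1.5  88.6] 0.006785758263226471
[0.01, 0.04, 0.11, 0.03, 0.0, -0.01, 0.0, 0.03, 0.11, 0.03, 0.0, 0.0, 0.01, 0.04, 0.11, 0.02, 0.0, -0.01, 0.01, 0.04, 0.1, 0.03, -0.01, -0.01]
end [ 6.308e-01 -5.000e-04  1.589e-01] 0.0
```

```bash
python3 - <<'E'
from h import *
p,R=now()
P,Q=plan(p,R,*pose([-16,0,62],33),5)
E
```

```text
8.575 [ 0.6355 -0.003   0.1858] [-0.03  0.8   0.01  1.14 -0.09  1.71 -0.15] [-0.1 -0.8 -0.1] 0.0135 49.99993443489075
[0.01, 0.05, 0.09, 0.17, 0.0, -0.01, 0.0, 0.05, 0.08, 0.17, 0.0, 0.0, 0.01, 0.05, 0.09, 0.18, 0.0, -0.01, 0.0, 0.05, 0.09, 0.17, 0.0, 0.0, 0.01, 0.06, 0.08, 0.17, -0.01, -0.01]
end [ 0.6358 -0.0012  0.1556] 0.0
```

play_rows(commands=[0.01, 0.05, 0.09, 0.17, 0, -0.01, 0, 0.05, 0.08, 0.17, 0, 0, 0.01, 0.05, 0.09, 0.18, 0, -0.01, 0, 0.05, 0.09, 0.17, 0, 0, 0.01, 0.06, 0.08, 0.17, -0.01, -0.01])

```text
t: 9.2
tool_pos: [0.6356, -0.0015, 0.1537]
tcp_rot: [-2.002, -1.747, 0.522]
ft_force: [0.1, 0.8, -0.1]
gripper_width: 0.0138
gripper_force: 50.0
```

```bash
python3 - <<'E'
from look import *
p,R=look("v2"); print(np.abs(R-pose([0,0,0],33)[1]).max())
a=cv2.imread("pics/v2.png")
s=pickle.load(open("v2.pkl","rb"));w=lambda c:CO+CR@(np.array(c)/1000)
im=s["frame"][:,:,::-1].copy()
for c in [(-2,0,70),(-2,30,70),(-2,-30,70),(68,30,74),(68,-30,74),(10,-100,70),(-90,-100,52)]: cv2.circle(im,tuple(proj(s,w(c))[0].round().astype(int).tolist()),0,(0,0,255),-1)
cv2.circle(im,tuple(proj(s,p+R@TIP)[0].round().astype(int).tolist()),0,(0,255,0),-1)
cv2.imwrite("pics/v2.png",cv2.resize(im[120:330,200:480],(800,600),interpolation=cv2.INTER_CUBIC))
P,Q=plan(p,R,*pose([1.5,0,58.5],33),4)
E
```

```text
9.2 [ 0.6356 -0.0015  0.1537] [-0.03  0.87  0.01  1.1  -0.09  1.74 -0.15] [ 0.1  0.8 -0.1] 0.0138 49.99989330768585
tip [-15.7   0.2  60.2]
0.002956210633121348
[0.0, -0.06, 0.05, -0.01, 0.0, 0.0, 0.0, -0.06, 0.04, -0.01, 0.0, 0.0, 0.0, -0.05, 0.05, -0.02, 0.01, -0.01, 0.0, -0.06, 0.04, -0.01, 0.0, 0.0]
end [0.6183 0.0009 0.1522] 0.0
```

View pics/v2.png

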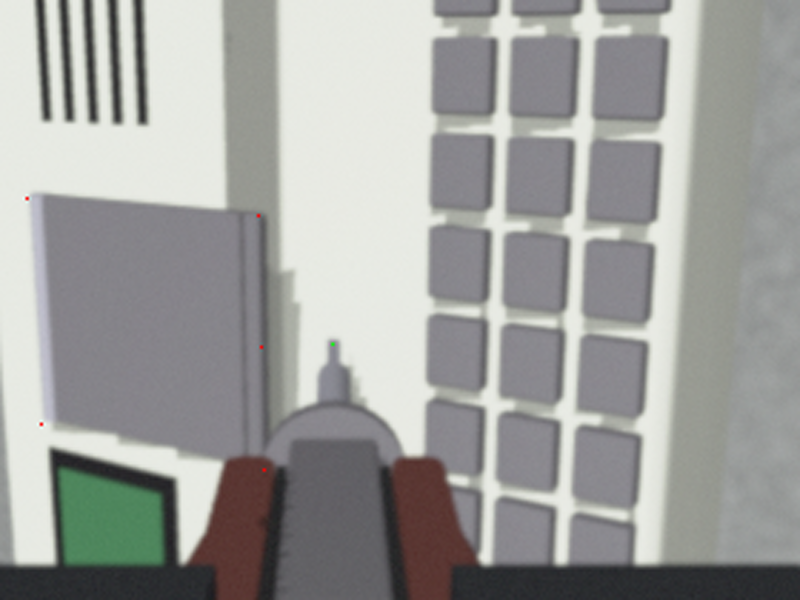

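play_rows(commands=[0, -0.06, 0.05, 0, 0, 0, 0, -0.06, 0.04, 0, 0, 0, 0, -0.05, 0.05, 0, 0, 0, 0, -0.06, 0.04, 0, 0, 0, 0, 0, 0, 0, 0, 0])

```text
t: 9.93
tool_pos: [0.6185, 0.001, 0.1533]
tcp_rot: [-2.004, -1.749, 0.519]
ft_force: [1.6, -0.5, -0.7]
gripper_width: 0.0141
gripper_force: 50.0
```

```bash
cat > lever.py <<'E'
from h import *
def L(th,a,b): return np.array([68,0,72])+[a*np.cos(th)+b*np.sin(th),0,-a*np.sin(th)+b*np.cos(th)]
def target(th,tau):
    t=np.radians(tau);d=np.array([np.sin(t),0,-np.cos(t)]);n=np.array([np.cos(t),0,np.sin(t)])
    if th<np.pi/2-t: return L(th,-70,-2)+11*d-1.5*n
    return L(th,-59,-2)-1.5*n
def path(p,R,ths,taus,ks=1):
    for th,tau in zip(ths,taus):
        print(round(th,2),target(th,tau).round(1),end=" ");p,R=plan(p,R,*pose(target(th,tau),tau),ks)
E
python3 - <<'E'
from lever import *
p,R=now();print(tipc(p,R))
path(p,R,[.1,.2,.3,.4,.5],[33]*5,1)
E
```

```text
9.925 [0.6185 0.001  0.1533] [-0.03  0.84  0.01  1.17 -0.09  1.7  -0.15] [ 1.6 -0.5 -0.7] 0.0141 49.998682737350464
[ 1.3  0.  59.6]
0.1 [ 2.9  0.  67. ] [0.0, -0.09, -0.09, -0.01, 0.0, 0.0]
end [0.617  0.0012 0.1607] 0.0
0.2 [ 3.7  0.  73.9] [0.0, -0.07, -0.09, 0.0, 0.0, 0.0]
end [0.6164 0.0013 0.1676] 0.0
0.3 [ 5.3  0.  80.7] [0.0, -0.09, -0.08, 0.0, 0.0, 0.0]
end [0.6145 0.0015 0.1745] 0.0
0.4 [ 7.5  0.  87.4] [0.0, -0.09, -0.07, 0.0, 0.0, 0.0]
end [0.6123 0.0018 0.181 ] 0.0
0.5 [10.3  0.  93.8] [0.0, -0.1, -0.07, 0.0, 0.0, 0.0]
end [0.6096 0.0022 0.1878] 0.0
```

play_rows(commands=[0, -0.07, -0.09, 0, 0, 0, 0, -0.07, -0.09, 0, 0, 0, 0, -0.09, -0.08, 0, 0, 0, 0, -0.09, -0.07, 0, 0, 0, 0, -0.1, -0.07, 0, 0, 0])

```text
t: 10.55
tool_pos: [0.6101, 0.0021, 0.1873]
tcp_rot: [-2.003, -1.748, 0.521]
ft_force: [1.0, 0.2, 0.2]
gripper_width: 0.0139
gripper_force: 50.0
```

```bash
python3 - <<'E'
from look import *
from lever import *
p,R=look("v3")
path(p,R,[.6,.7,.8,.9,1.0,1.1,1.2,1.3,1.4,1.5],[32,31,30,29,28,27,26,25,25,25],1)
E
```

```text
10.55 [0.6101 0.0021 0.1873] [-0.03  0.8   0.01  1.17 -0.09  1.74 -0.15] [1.  0.2 0.2] 0.0139 49.99934256076813
tip [10.   0.  93.8]
0.6 [13.7  0.  99.8] [0.0, -0.14, -0.05, -0.29, 0.01, 0.0]
end [0.6048 0.0029 0.1944] 0.0
0.7 [ 17.6   0.  105.4] [0.0, -0.14, -0.04, -0.25, 0.0, 0.0]
end [0.599  0.0037 0.2009] 0.0
0.8 [ 22.    0.  110.5] [0.0, -0.14, -0.04, -0.25, 0.0, 0.0]
end [0.5931 0.0045 0.2073] 0.0
0.9 [ 26.9   0.  115.2] [0.0, -0.14, -0.03, -0.25, 0.0, 0.0]
end [0.5867 0.0053 0.213 ] 0.0
1.0 [ 32.3   0.  119.4] [0.0, -0.15, -0.01, -0.25, 0.0, 0.0]
end [0.5792 0.0064 0.2179] 0.0
1.1 [ 38.1   0.  123. ] [0.0, -0.14, -0.01, -0.25, 0.0, 0.0]
end [0.5722 0.0073 0.2224] 0.0
1.2 [ 43.4   0.  125.6] [0.0, -0.13, 0.0, -0.25, 0.0, 0.0]
end [0.5653 0.0083 0.2259] 0.0
1.3 [ 48.9   0.  127.7] [0.0, -0.13, 0.01, -0.25, 0.0, 0.0]
end [0.5581 0.0092 0.2288] 0.0
1.4 [ 54.6   0.  129.2] [0.0, -0.1, 0.02, 0.0, 0.0, 0.0]
end [0.5522 0.01   0.2302] 0.0
1.5 [ 60.5   0.  130.1] [0.0, -0.1, 0.03, 0.0, 0.0, 0.0]
end [0.546  0.0109 0.2312] 0.0
```

View pics/v3.png

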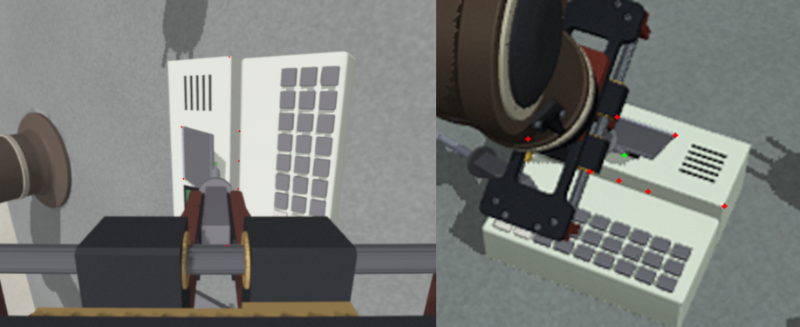

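play_rows(commands=[0, -0.14, -0.05, -0.29, 0, 0, 0, -0.14, -0.04, -0.25, 0, 0, 0, -0.14, -0.04, -0.25, 0, 0, 0, -0.14, -0.03, -0.25, 0, 0, 0, -0.15, -0.01, -0.25, 0, 0])

```text
t: 11.28
tool_pos: [0.5792, 0.0064, 0.218]
tcp_rot: [-2.065, -1.802, 0.448]
ft_force: [1.1, -0.7, 0.1]
gripper_width: 0.0139
gripper_force: 50.0
```

play_rows(commands=[0, -0.14, -0.01, -0.25, 0, 0, 0, -0.13, 0, -0.25, 0, 0, 0, -0.13, 0.01, -0.25, 0, 0, 0, -0.1, 0.02, 0, 0, 0, 0, -0.1, 0.03, 0, 0, 0])

```text
t: 11.9
tool_pos: [0.546, 0.0109, 0.2307]
tcp_rot: [-2.098, -1.831, 0.406]
ft_force: [0.6, -0.1, -0.2]
gripper_width: 0.0137
gripper_force: 50.0
```

```bash
python3 - <<'E'
from lever import *
p,R=now();print(tipc(p,R))
path(p,R,[1.55,1.6,1.65,1.7,1.75],[25]*5,1)
E
```

```text
11.9 [0.546  0.0109 0.2307] [-0.05  0.55 -0.01  1.45 -0.08  1.57 -0.18] [ 0.6 -0.1 -0.2] 0.0137 49.99961614608765
[ 60.8  -0.  129.5]
1.55 [ 63.4   0.  130.3] [0.0, -0.04, 0.01, 0.01, 0.01, 0.0]
end [0.5436 0.0112 0.2312] 0.0
1.6 [ 66.4   0.  130.4] [0.0, -0.05, 0.02, 0.0, 0.0, 0.0]
end [0.5404 0.0117 0.2313] 0.0
1.65 [ 69.3   0.  130.3] [0.0, -0.04, 0.02, 0.0, 0.0, 0.0]
end [0.5378 0.012  0.2313] 0.0
1.7 [ 72.3   0.  130.1] [0.0, -0.05, 0.02, 0.0, 0.0, 0.0]
end [0.5346 0.0125 0.2314] 0.0
1.75 [ 75.2   0.  129.8] [0.0, -0.04, 0.03, 0.0, 0.0, 0.0]
end [0.5317 0.0129 0.2308] 0.0
```

play_rows(commands=[0, -0.04, 0.02, 0, 0, 0, 0, -0.05, 0.02, 0, 0, 0, 0, -0.04, 0.02, 0, 0, 0, 0, -0.05, 0.02, 0, 0, 0, 0, -0.05, 0.02, 0, 0, 0])

```text
t: 12.52
tool_pos: [0.5313, 0.0128, 0.231]
tcp_rot: [-2.099, -1.831, 0.406]
ft_force: [0.2, 0.0, -0.1]
gripper_width: 0.0138
gripper_force: 50.0
```

```bash
python3 - <<'E'
from lever import *
p,R=now();print(tipc(p,R))
P,Q=plan(p,R,*pose([40,0,130],20),3)
P,Q=plan(P,Q,*pose([38,0,90],0),7)
E
```

```text
12.525 [0.5313 0.0128 0.231 ] [-0.05  0.53 -0.01  1.49 -0.08  1.55 -0.18] [ 0.2  0.  -0.1] 0.0138 49.99955713748932
[ 75.6   0.  129.8]
[0.0, 0.13, -0.08, -0.41, 0.0, 0.0, 0.0, 0.12, -0.08, -0.42, 0.0, 0.0, 0.0, 0.13, -0.08, -0.41, 0.01, 0.0]
end [0.5577 0.0093 0.2352] 0.0
[0.0, -0.05, 0.1, -0.71, 0.0, 0.0, 0.0, -0.06, 0.11, -0.72, 0.0, 0.0, 0.0, -0.07, 0.1, -0.71, 0.0, 0.0, 0.0, -0.06, 0.09, -0.72, 0.0, 0.0, 0.0, -0.08, 0.09, -0.71, 0.0, 0.0]
[0.0, -0.07, 0.09, -0.72, 0.0, 0.0, 0.0, -0.09, 0.09, -0.71, 0.0, 0.0]
end [0.5217 0.0142 0.2012] 0.0
```

play_rows(commands=[0, 0.13, -0.08, -0.41, 0, 0, 0, 0.12, -0.08, -0.42, 0, 0, 0, 0.13, -0.08, -0.41, 0, 0])

```text
t: 12.9
tool_pos: [0.5587, 0.0092, 0.2355]
tcp_rot: [-2.157, -1.882, 0.33]
ft_force: [-0.7, 0.3, -0.2]
gripper_width: 0.014
gripper_force: 50.0
```

play_rows(commands=[0, -0.05, 0.1, -0.71, 0, 0, 0, -0.06, 0.11, -0.72, 0, 0, 0, -0.07, 0.1, -0.71, 0, 0, 0, -0.06, 0.09, -0.72, 0, 0, 0, -0.08, 0.09, -0.71, 0, 0])

```text
t: 13.52
tool_pos: [0.5326, 0.0127, 0.2117]
tcp_rot: [-2.311, -2.017, 0.098]
ft_force: [-0.1, 1.5, -0.3]
gripper_width: 0.0136
gripper_force: 50.0
```

play_rows(commands=[0, -0.07, 0.09, -0.72, 0, 0, 0, -0.09, 0.09, -0.71, 0, 0, 0, 0, 0, 0, 0, 0, 0, 0, 0, 0, 0, 0])

```text
t: 14.02
tool_pos: [0.5226, 0.0141, 0.2019]
tcp_rot: [2.366, 2.066, 0.0]
ft_force: [0.4, -0.8, -0.5]
gripper_width: 0.0139
gripper_force: 50.0
```

```bash
python3 - <<'E'
from h import *
from plant import snapshot
p,R=now();print(tipc(p,R),R.round(3))
s=snapshot("wrist");S=snapshot("scene")
s=wristcam(s,p,Ro.from_matrix(R).as_rotvec());w=lambda c:CO+CR@(np.array(c)/1000)
im=s["frame"][:,:,::-1].copy()
hole=[(38+7.5*a,7.5*b,70) for a in(-1,1) for b in(-1,1)]
for c in hole: cv2.circle(im,tuple(proj(s,w(c))[0].round().astype(int).tolist()),0,(0,0,255),-1)
cv2.circle(im,tuple(proj(s,p+R@TIP)[0].round().astype(int).tolist()),0,(0,255,0),-1)
print(proj(s,w((38,0,70))),proj(s,p+R@TIP))
im2=S["frame"][:,:,::-1].copy()
a=cv2.resize(im[140:320,220:400],(600,600),interpolation=cv2.INTER_CUBIC)
b=cv2.resize(im2[130:310,270:370],(200,360));b=np.vstack([b,cv2.resize(im,(200,240))])
cv2.imwrite("pics/v4.png",np.hstack([a,b]))
E
```

```text
14.025 [0.5226 0.0141 0.2019] [-0.1   0.27 -0.02  1.88  0.01  1.   -0.26] [ 0.4 -0.8 -0.5] 0.0139 49.999845027923584
[37.3 -0.1 90.5] [[ 0.135  0.991  0.   ]
 [ 0.991 -0.135 -0.   ]
 [-0.     0.    -1.   ]]
[[315.65338936 233.40835536]] [[316.77273844 240.3020204 ]]
```

View pics/v4.png

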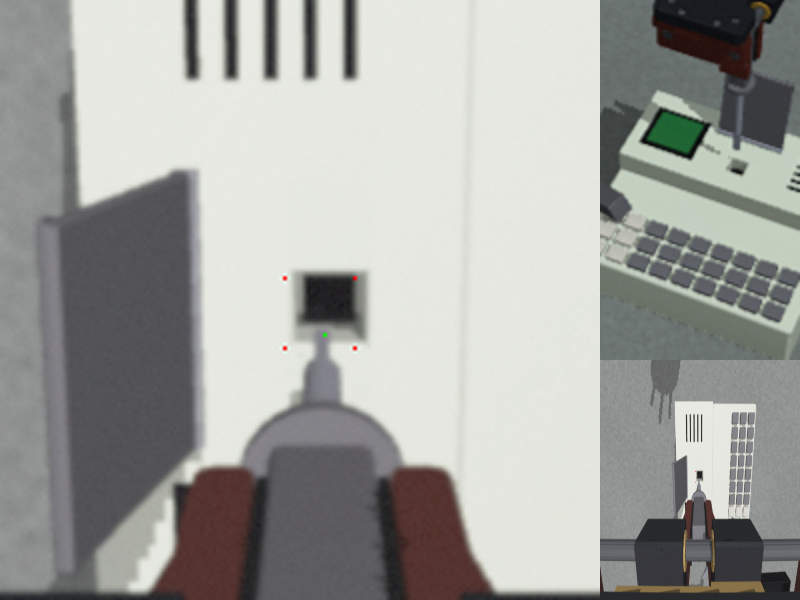

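```bash
python3 - <<'E'
from h import *
p,R=now()
P,Q=plan(p,R,*pose([35.7,-1.4,76],0),3)
P,Q=plan(P,Q,*pose([35.7,-1.4,60],0),5)
E
```

```text
14.125 [0.5227 0.0141 0.2016] [-0.1   0.27 -0.02  1.88  0.01  1.   -0.26] [-0.2  0.4 -0.7] 0.0136 49.99983608722687
[0.01, 0.01, 0.08, 0.0, 0.0, 0.0, 0.0, 0.01, 0.08, 0.0, 0.0, 0.0, 0.01, 0.01, 0.08, 0.0, 0.01, 0.0]
end [0.5246 0.015  0.1872] 0.0
[0.0, 0.0, 0.05, 0.0, 0.0, 0.0, 0.0, 0.0, 0.06, 0.0, 0.0, 0.0, 0.0, 0.0, 0.05, 0.0, 0.0, 0.0, 0.0, 0.0, 0.05, 0.0, 0.0, 0.0, 0.0, 0.0, 0.05, 0.0, 0.0, 0.0]
end [0.5246 0.015  0.1716] 0.0
```

play_rows(commands=[0.01, 0.01, 0.08, 0, 0, 0, 0, 0.01, 0.08, 0, 0, 0, 0.01, 0.01, 0.08, 0, 0, 0, 0, 0, 0, 0, 0, 0])

```text
t: 14.62
tool_pos: [0.5236, 0.0151, 0.1863]
tcp_rot: [-2.366, -2.066, 0.002]
ft_force: [-0.3, 0.0, -0.7]
gripper_width: 0.0137
gripper_force: 50.0
```

play_rows(commands=[0, 0, 0.05, 0, 0, 0, 0, 0, 0.05, 0, 0, 0, 0, 0, 0.05, 0, 0, 0, 0, 0, 0.05, 0, 0, 0, 0, 0, 0.05, 0, 0, 0])

```text
t: 15.25
tool_pos: [0.5238, 0.0151, 0.1717]
tcp_rot: [2.366, 2.066, -0.001]
ft_force: [-0.9, -0.8, 0.4]
gripper_width: 0.0139
gripper_force: 50.0
```

```bash
python3 - <<'E'
from h import *
p,R=now();print(tipc(p,R))
E
```

```text
15.25 [0.5238 0.0151 0.1717] [-0.1   0.3  -0.02  1.91  0.01  0.93 -0.27] [-0.9 -0.8  0.4] 0.0139 49.99990224838257
[36.3 -1.2 60.3]
```

play_rows(commands=[0, 0, 0.02, 0, 0, 0, 0, 0, 0.02, 0, 0, 0, 0, 0, 0.01, 0, 0, 0, 0, 0, 0, 0, 0, 0])

```text
t: 15.75
tool_pos: [0.5239, 0.0151, 0.1691]
tcp_rot: [2.367, 2.066, -0.0]
ft_force: [-0.9, 0.3, 2.4]
gripper_width: 0.0136
gripper_force: 50.0
```

play_rows(commands=[0, 0, 0.02, 0, 0, 0, 0, 0, 0.01, 0, 0, 0, 0, 0, 0, 0, 0, 0])

```text
t: 16.12
tool_pos: [0.5239, 0.0151, 0.1672]
tcp_rot: [2.367, 2.066, -0.0]
ft_force: [0.6, 0.1, 2.0]
gripper_width: 0.014
gripper_force: 50.0
```

play_rows(commands=[0, 0, 0.01, 0, 0, 0, 0, 0, 0, 0, 0, 0])

```text
t: 16.38
tool_pos: [0.5239, 0.0151, 0.1665]
tcp_rot: [2.366, 2.066, -0.0]
ft_force: [-0.5, -0.2, 2.7]
gripper_width: 0.0142
gripper_force: 50.0
```

play_rows(commands=[0, 0, 0.01, 0, 0, 0, 0, 0, 0.01, 0, 0, 0, 0, 0, 0, 0, 0, 0])

```text
t: 16.75
tool_pos: [0.5239, 0.0151, 0.1653]
tcp_rot: [2.366, 2.066, -0.0]
ft_force: [0.0, -0.2, 3.3]
gripper_width: 0.0143
gripper_force: 50.0
```

play_rows(commands=[0, 0, 0.01, 0, 0, 0, 0, 0, 0, 0, 0, 0])

```text
t: 17.0
tool_pos: [0.5239, 0.0151, 0.1647]
tcp_rot: [2.366, 2.066, -0.0]
ft_force: [0.1, 0.4, 4.8]
gripper_width: 0.0137
gripper_force: 50.0
```

```bash
python3 - <<'E'
from h import *
p,R=now();print(tipc(p,R))
E
```

```text
17.0 [0.5239 0.0151 0.1647] [-0.1   0.31 -0.02  1.91  0.01  0.92 -0.27] [0.1 0.4 4.8] 0.0137 50.00100910663605
[36.2 -1.2 53.3]
```

play_rows(commands=[0, 0, 0.008, 0, 0, 0, 0, 0, 0, 0, 0, 0])

```text
t: 17.25
tool_pos: [0.5239, 0.0151, 0.1642]
tcp_rot: [2.367, 2.066, -0.0]
ft_force: [-0.8, -0.7, 4.2]
gripper_width: 0.0136
gripper_force: 50.0
```

play_rows(commands=[0, 0, 0.005, 0, 0, 0, 0, 0, 0, 0, 0, 0])

```text
t: 17.5
tool_pos: [0.5239, 0.0151, 0.1641]
tcp_rot: [2.366, 2.066, -0.0]
ft_force: [-0.9, 0.2, 5.2]
gripper_width: 0.0138
gripper_force: 50.0
```

play_rows(commands=[0, 0, 0.005, 0, 0, 0, 0, 0, 0, 0, 0, 0])

```text
t: 17.75
tool_pos: [0.524, 0.0151, 0.164]
tcp_rot: [2.366, 2.066, -0.0]
ft_force: [-1.0, 0.3, 7.6]
gripper_width: 0.0139
gripper_force: 50.0
```

play_rows(commands=[0, 0, 0.005, 0, 0, 0, 0, 0, 0, 0, 0, 0])

```text
t: 18.0
tool_pos: [0.524, 0.0151, 0.1639]
tcp_rot: [2.366, 2.066, 0.0]
ft_force: [-1.8, 0.5, 8.6]
gripper_width: 0.0139
gripper_force: 50.0
```

play_rows(commands=[0, 0, 0, 0, 0, 0, 0, 0, 0, 0, 0, 0, 0, 0, 0, 0, 0, 0])

```text
t: 18.38
tool_pos: [0.524, 0.0151, 0.164]
tcp_rot: [2.366, 2.065, 0.0]
ft_force: [-2.5, -0.4, 10.0]
gripper_width: 0.0139
gripper_force: 50.0
```

```bash
python3 -c "
from h import *
p,R=now();print(tipc(p,R))
from plant import sign_off
print(sign_off())"
```

```text
18.375 [0.524  0.0151 0.164 ] [-0.1   0.31 -0.02  1.92  0.01  0.91 -0.27] [-2.5 -0.4 10. ] 0.0139 50.00259518623352
[36.  -1.2 52.6]
the job is handed in; nothing more can be done
None
```

I handed the job in at about 18.4 s: the cover was levered open and staying up, and the tool was still in the gripper holding the reset button against its stop at about 10 N. `sign_off()` returned no verdict, so I have no score to report.

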